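# Unhang the small shelf from its keyhole stud

## Robot

A 7-joint arm with a two-finger parallel gripper is mounted at the origin on a cart in front of the work surface, level with it; the furniture and walls round the work are solid. World frame = base frame: x ahead of the robot, y to its left, z up, the work surface at z = 0. Lengths are in mm, angles in rad, forces in N, time in s.
With the tool pointing down it reaches from about 425 to 950 mm from the base axis. Payload 4.7 kg.
Tool frame: the origin (TCP) lies midway between the tips of the shut fingers; the grasp point (between the pads) lies 19 mm behind it; z points along the fingers, x is the direction in which the jaws open and shut, and the axes are right-handed (so a half turn about z gives the same grasp; the last joint's range is limited). The gripper opens to 87 mm and grips with 3 to 60 N. Pads are 19 mm wide; open, the fingers measure 117 mm over their backs; the gripper's body (75 mm by 190 mm) begins 51 mm behind the grasp point.
Start: joints at [1.156, 0.469, -0.049, 1.532, 0.024, 1.141, -0.082], TCP at [254.05, -625.386, 222.573] pointing down, gripper open.
Joint ranges: [-2.59, 2.59], [-0.33, 1.99], [-1.39, 1.29], [0.1, 2.45], [-1.04, 4.18], [0.21, 1.99], [-2.66, 2.66]. Speed limits (rad/s): [2.57, 2.57, 3.14, 3.14, 3.14, 3.14, 3.14].

## Interface

Orientations are given as [roll, pitch, yaw] about the fixed x, y, z axes, in that order (R = Rz(yaw) Ry(pitch) Rx(roll)).
In Python, from plant import r gives the robot as it stands.
- The arm moves only by the tool jog_arm, never from a script. Its argument "rows" is a list of rows, each a list of 3 entries, a list of its own where there are three numbers: the shift along the tool's x, y, z as a fraction of full scale, then the turn, a rotation vector about the tool's x, y, z as a fraction of full scale, then the gripper's target within -1 to 1 (fully open at 1, half-way at 0, shut at -1). In form: [[[tx, ty, tz], [wx, wy, wz], jaw], ...]. A call has 1 to 5 rows; each row shifts and turns the commanded pose from where the row before left it, along the tool's axes as they then stand; what a row does not reach is not made up. Full scale, the value 1, is 0.03 m for a shift and 0.1 rad for a turn. A row lasts 1/12 s, in which the tool goes at most 41.7 mm and 7.16 degrees, less where a joint would pass 70% of its speed; a pose out of reach is approached as far as the arm can. A call with a number of a shift or a turn outside -1 to 1 is refused whole. A call with a gripper value outside its range is refused whole. The fingers move at their own pace and stop on an object; "squeeze" is the grip in N (left out, the last holds). Time passes only in rows, so rows that do not move let the fingers close. It gives the time, the measured TCP pose, the force and the opening at its end, in the units of the state.
- r.get_obs(): the state, without advancing time (a new reading comes with each control period).
- r.snapshot(name): name is "scene" or "top" or "wrist"; returns a dict with "color" (384x512x3 uint8, blue, green, red), "mtx" (3x3 intrinsics, pixels), "dist" ([k1, k2, p1, p2, k3] as OpenCV has them; the pictures are not rectified), "world_to_cam" (4x4, takes a point from world to camera coordinates). Camera axes: x right, y down, z forward; pixel columns grow to the right and rows downward; lengths in mm; the calibration is good to about 2 mm. A picture is of the moment at which its call begins. There is no depth.
- r.finish_job(): hands the job in, once; it reports no verdict.
Trained networks look in a picture, given as the dict that the camera call returned (one of the last four; its "shot" number tells which), for a name from the list of things; names that differ only in an ending like _2 or _b are one class to them, and where a whole thing is asked for, a point or a joint stands for the part that bears it (a point fixed in the world has none). Each returns a list of dicts, best first, with "p" (0 to 1); they miss things now and then, are a little off and sometimes report something else, mostly with a low value. They report only what shows in the picture. A call takes as long as a camera call. They do not tell look-alikes from the thing itself.
- r.spot_in(label, picture): "point" ([x, y, z] in mm, in world coordinates, good to about 4 mm: the middle of the surface that is visible of it).
- r.silhouettes(label, picture): "region" (384x512 bool, what is visible of it).
- r.place_of(label, picture): "point" ([x, y, z] in mm, in world coordinates, good to about 4 mm: a listed point, or the origin of a listed thing).
The state is a dict: "t": time; "qpos": joint angles; "joint_velocities": joint speeds; "effort": joint torques, N m; "ee_pos": TCP position; "orientation": TCP orientation; "contact_force": force on the tool from outside, world axes, zero at the start; "torque": the same for the moment, N m; "opening": finger opening in mm.
Only numpy, scipy, OpenCV 4.12 (cv2) and the standard library are available. Lean on these libraries where they do the work, as an engineer would, in place of code of your own. Each camera call takes 0.05 s, during which the arm holds its last target.

## Task

Take the little tray shelf down from the hanging board: slide it straight up along its keyhole slot until the stud head is in the wide end, then draw it off towards the open front and stand it upright in the middle of the dark mat. Leave the two-pronged hook bracket hanging where it is.

Things in the scene. Friction and masses are not known exactly. Their poses are not given: they have to be found in the camera images.
- shelf_mid (a point): Tray shelf to take down, bare aluminium, 0.17-0.29 kg: back plate 56 wide, 142 tall, 6 thick; rimmed tray at its foot reaches 50 out in front. Pinch the plate's top 45 mm, free above the board. Point: half-way up (71), over the middle of the 56 x 56 foot; plate mid-plane 25 behind. x tray to plate, z up. May lean a few degrees; rising 26 mm (20 to 32) brings the stud into the wide end.
- hooks_mid (a point): Hook bracket, to stay hanging: same aluminium plate and keyhole as the shelf, but two upturned prongs 46 mm long near its foot, no tray. Point: middle of its plate, 71 mm above its lower end; axes as the shelf's. Keyhole of both plates: wide end 30 mm across, centred 50 mm above the lower end; slot 11 mm wide runs from it up to 80 mm, where the stud now sits.
- board: Fixed dark steel upright panel 210 wide, 142 tall, 8 mm thick, foot to the rear. Origin: on the bench under the middle of its front face; x from front to rear, y along it, z up. Front studs at y = +55 and -55, 126 mm up, one bracket on each (either way round), lower ends 50 mm above the bench. Stud: shaft 8 thick, 10 long; head 16 across, 4 thick: raised, a bracket is free 16 mm forward.
- mat: Dark rubber mat, fixed flat on the bench, 100 x 150 mm (x by y), 3 mm thick. Origin at the centre of its underside, on the bench; z up.
Not all that is in view belongs to the job. Leave any orange look-alike of the part that bears shelf_mid alone.

How it is judged (in metres and radians):
On the way:
1. the shelf is slid up at least 14 mm along its slot while its plate is still against the board (z of shelf_mid in the frame of board above 0.135 m and x of shelf_mid in the frame of board above -0.044 m), for 0.02 s.
At the end, for the whole second after the job is handed in: The tray shelf is off the board and stands on its foot on the mat, upright within 10 degrees, the middle of its foot within 45 mm of the mat's centre, and stays so; the hook bracket still hangs within 20 mm of where it was (horizontal distance between shelf_mid and mat below 0.045 m and height (world z) of shelf_mid between 0.064 and 0.084 m and angle between shelf_mid's own z axis and vertical below 0.17 rad and distance of hooks_mid from where it was at the start of the episode below 0.02 m); the robot touches nothing.
It fails at once if the hook bracket is shifted by more than 30 mm or knocked off (distance of hooks_mid from where it was at the start of the episode above 0.03 m).
It also fails if it takes over 35 s, if anything falls off the work surface, if the arm or the gripper's body presses on something with over 40 N, if the wrist force passes 120 N, or if a joint passes its speed limit or range.

## Working session

There is one attempt and no reset: what is moved stays moved. The work goes in short steps, Python scripts to look and compute and a tool call to move; the robot and the scene stay as the last step left them, time stands still between calls to the robot, and variables do not carry over. Pictures are saved under pics/ and viewed, and the job is handed in when it is done.

Besides the shell and the picture viewer there is one more tool, called after ">>>" by a JSON object that holds its "name" and its "arguments", one argument or row to a line. jog_arm: Moves the arm, as the interface text tells. Shift numbers are shares of 0.03 m and turn numbers shares of 0.1 rad, none past 1 either way. Its arguments: {"type":"object","properties":{"rows":{"type":"array","items":{"type":"array"}},"squeeze":{"type":"number"}},"required":["rows"]}

```bash
ls; mkdir -p pics; python3 - <<'E'
from plant import r
import cv2
print(r.get_obs())
for n in ("scene","top"):
    p=r.snapshot(n); cv2.imwrite(f"pics/{n}0.png",p["color"]); print(n,p["shot"],p["world_to_cam"].round(3).tolist() if hasattr(p["world_to_cam"],'round') else p["world_to_cam"])
    for l in ("shelf_mid","hooks_mid","board","mat"):
        print(l,[(d["p"],[round(float(v),1) for v in d["point"]]) for d in r.place_of(l,p)])
E
```

```text
pics
{'t': 0.0, 'qpos': array([ 1.1561196 ,  0.46946524, -0.04858679,  1.5336945 ,  0.02412003,
        1.14101249, -0.08226909]), 'joint_velocities': array([-6.80912240e-06,  1.39420517e-03,  1.11147761e-03,  7.67704657e-04,
        7.44506526e-04,  8.04227424e-04,  1.50025458e-04]), 'effort': array([ 6.00094118e-04, -5.07983136e+01, -8.03776947e-02, -2.36159885e+01,
       -6.13338011e-02,  3.77265236e-02,  1.62387532e-04]), 'ee_pos': array([ 253.75896443, -624.83019004,  221.48313914]), 'orientation': array([ 3.14149695e+00,  1.99093567e-03, -1.18495606e+00]), 'contact_force': array([-0.91791644,  0.07167852,  0.02044038]), 'torque': array([ 0.00472737,  0.02830705, -0.02615235]), 'opening': 87.21339564982705}
scene 1 [[-0.667, -0.745, 0.018, 468.263], [-0.578, 0.503, -0.643, 331.791], [0.47, -0.439, -0.766, 733.774], [0.0, 0.0, 0.0, 1.0]]
shelf_mid [(0.95, [621.6, 290.6, 69.8]), (0.84, [624.2, 60.2, 121.5])]
hooks_mid [(0.91, [653.7, 170.2, 122.8])]
board [(0.58, [655.0, 112.5, -2.4])]
mat [(0.97, [488.4, 11.8, 4.3])]
top 2 [[0.009, -1.0, -0.003, 125.3], [-0.983, -0.008, -0.183, 576.325], [0.183, 0.005, -0.983, 841.903], [0.0, 0.0, 0.0, 1.0]]
shelf_mid [(0.77, [625.5, 63.1, 119.0]), (0.59, [623.4, 285.8, 72.7])]
hooks_mid []
board [(0.89, [654.1, 112.5, -0.3])]
mat [(0.65, [484.1, 12.2, 0.9])]
```

View pics/scene0.png

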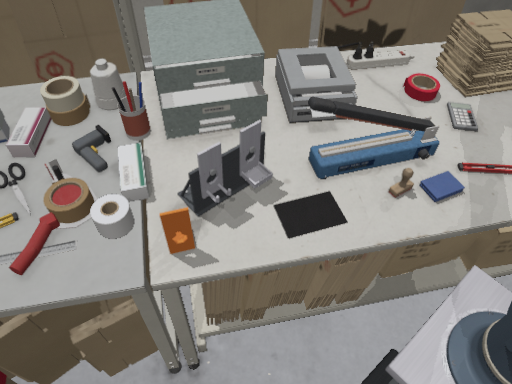

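View pics/top0.png

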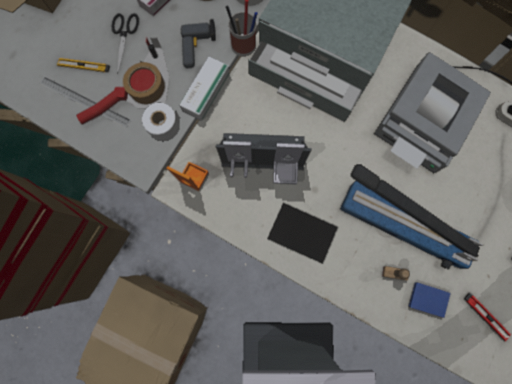

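The scene view shows the board with the hook bracket (about 212,172) and the tray shelf (about 255,155). The orange look-alike is at (178,230) and the mat at (310,213). In the top view the shelf tray is at (287,165) and the mat at (302,232). Next I'll zoom in for the board's yaw, the plate edges and the cabinet clearance.

```bash
cat > h.py <<'E'
import numpy as np, cv2
def ray(p,uv):
    K=np.array(p["mtx"]);D=np.array(p["dist"]);T=np.array(p["world_to_cam"])
    n=cv2.undistortPoints(np.array(uv,float).reshape(-1,1,2),K,D).reshape(-1,2)
    d=np.c_[n,np.ones(len(n))]@T[:3,:3]; c=-T[:3,:3].T@T[:3,3]
    return c,d
def at(p,uv,ax,val):
    c,d=ray(p,uv); s=(val-c[ax])/d[:,ax]; return c+s[:,None]*d
def proj(p,X):
    T=np.array(p["world_to_cam"])
    return cv2.projectPoints(np.array(X,float).reshape(-1,3),cv2.Rodrigues(T[:3,:3])[0],T[:3,3],np.array(p["mtx"]),np.array(p["dist"]))[0].reshape(-1,2)
E
python3 - <<'E'
from plant import r
import cv2,pickle
from h import *
for n,b in (("top",(200,60,360,180)),("scene",(140,60,300,220))):
    p=r.snapshot(n); pickle.dump(p,open(f"{n}.pkl","wb"))
    x0,y0,x1,y1=b
    k=5 if n=="top" else 3.7
    im=cv2.resize(p["color"][y0:y1,x0:x1],None,fx=k,fy=k,interpolation=cv2.INTER_CUBIC); cv2.imwrite(f"pics/{n}1.png",im)
    for l in ("shelf_mid","hooks_mid","board","mat"):
        print(l,[(d["p"],[round(float(v),1) for v in d["point"]]) for d in r.place_of(l,p)])
E
```

```text
shelf_mid [(0.82, [624.3, 61.4, 117.0]), (0.76, [623.5, 287.9, 72.8])]
hooks_mid [(0.7, [652.5, 169.4, 118.9])]
board [(0.84, [653.6, 112.8, 2.2])]
mat [(0.82, [484.1, 10.4, 1.7])]
shelf_mid [(0.92, [621.6, 62.7, 124.8]), (0.58, [623.7, 286.2, 69.3])]
hooks_mid [(0.71, [653.8, 165.2, 121.9])]
board [(0.61, [653.9, 113.0, -2.6])]
mat [(0.78, [488.7, 13.4, 5.8])]
```

View pics/top1.png

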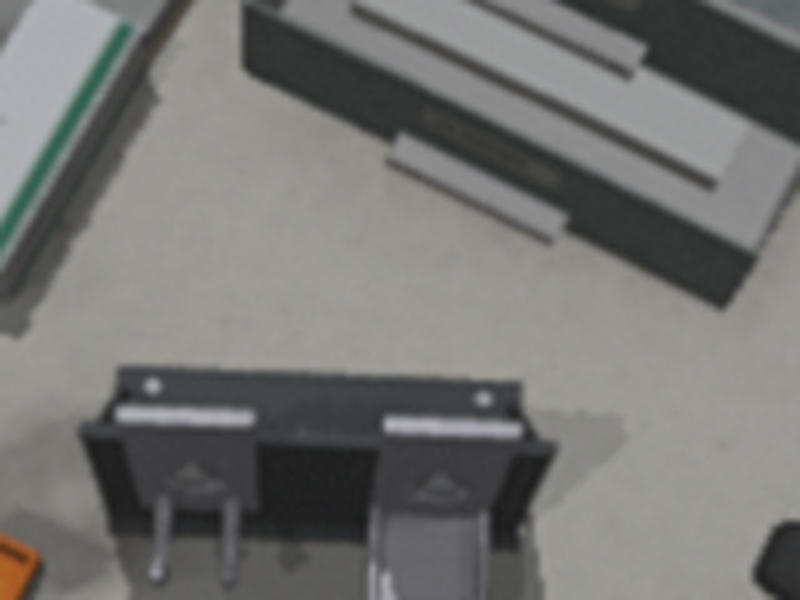

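View pics/scene1.png

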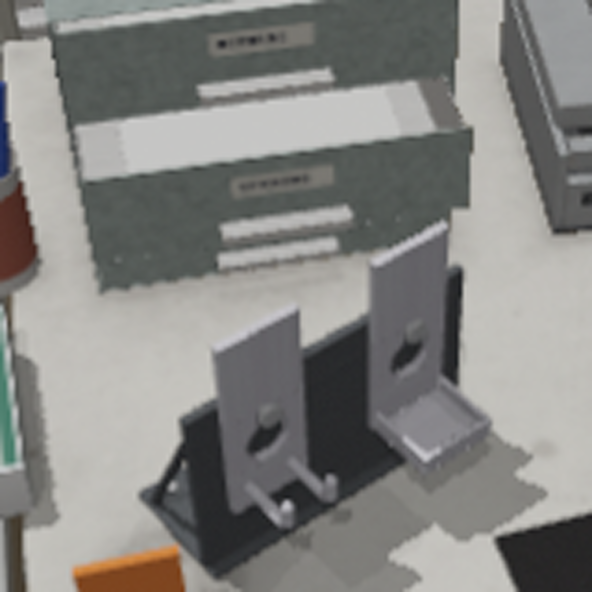

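```bash
python3 - <<'E'
import pickle
from h import *
p=pickle.load(open("top.pkl","rb")); s=pickle.load(open("scene.pkl","rb"))
f=lambda L:[(200+u/5,60+v/5) for u,v in L]
print("shelf top",at(p,f([(384,418),(522,425),(384,433),(522,438)]),2,192).round(1))
print("hook top",at(p,f([(117,407),(256,412),(117,421),(256,427)]),2,192).round(1))
print("board top front",at(p,f([(80,433),(555,445)]),2,142).round(1))
print("drawer bottom",at(p,f([(723,308),(245,70)]),2,0).round(1))
g=lambda L:[(140+u/3.7,60+v/3.7) for u,v in L]
print("scene shelf top front edge",at(s,g([(371,265),(444,224)]),2,192).round(1))
# cabinet drawer top corner: scene (472,128) top (755,255)
def tri(a,b):
    c1,d1=ray(p,f([a]));c2,d2=ray(s,g([b]));A=np.c_[d1[0],-d2[0]];t=np.linalg.lstsq(A,c2-c1,rcond=None)[0]
    return (c1+t[0]*d1[0]).round(1),(c2+t[1]*d2[0]).round(1)
print(tri((755,255),(472,128)))
for z in(186,192):print(proj(p,[[620,61,z],[652,61,z]]))
E
```

```text
shelf top [[650.9  87.1 192. ]
 [648.5  30.5 192. ]
 [644.5  87.1 192. ]
 [643.   30.6 192. ]]
hook top [[654.8 196.6 192. ]
 [653.  139.5 192. ]
 [648.8 196.4 192. ]
 [646.6 139.5 192. ]]
board top front [[659.2 217.3 142. ]
 [655.6   9.8 142. ]]
drawer bottom [[ 775.7 -101.5    0. ]
 [ 909.3  151.3    0. ]]
scene shelf top front edge [[649.9  86.8 192. ]
 [649.1  30.7 192. ]]
(array([739.6, -78.7, 156.9]), array([739.3, -79. , 156.8]))
[[289.4361543  159.08539613]
 [289.29111885 144.1234556 ]]
[[289.68461151 158.29260692]
 [289.53564381 143.22520211]]
```

>>> {"name": "jog_arm", "arguments": {
  "rows": [
    [[0,0,-0.4],[0,0,-0.97],1],
    [[0,0,-0.4],[0,0,-0.97],1],
    [[0,0,-0.4],[0,0,-0.97],1],
    [[0,0,-0.4],[0,0,-0.97],1],
    [[0,0,-0.4],[0,0,-0.97],1]
  ],
  "squeeze": 40
}}

```text
t: 1.42
ee_pos: [254.0, -625.3, 283.1]
orientation: [3.142, -0.0, -0.695]
contact_force: [0.6, -0.7, -0.0]
opening: 87.0
```

>>> {"name": "jog_arm", "arguments": {
  "rows": [
    [[0,0,-0.4],[0,0,-0.97],1],
    [[0,0,-0.4],[0,0,-0.97],1],
    [[0,0,-0.4],[0,0,-0.97],1],
    [[0,0,0],[0,0,-0.97],1],
    [[0,0,0],[0,0,-0.97],1]
  ]
}}

```text
t: 1.83
ee_pos: [254.2, -625.8, 319.8]
orientation: [3.14, -0.001, -0.21]
contact_force: [0.7, 0.4, -0.3]
opening: 87.2
```

>>> {"name": "jog_arm", "arguments": {
  "rows": [
    [[0,0,0],[0,0,-0.97],1],
    [[0,0,0],[0,0,-0.97],1],
    [[0,0,0],[0,0,0],1]
  ]
}}

```text
t: 2.08
ee_pos: [253.9, -625.4, 318.5]
orientation: [-3.142, -0.0, -0.02]
contact_force: [0.4, -0.5, 0.1]
opening: 86.9
```

>>> {"name": "jog_arm", "arguments": {
  "rows": [
    [[0.5,-0.92,0],[0,0,0],1],
    [[0.5,-0.92,0],[0,0,0],1],
    [[0.5,-0.92,0],[0,0,0],1],
    [[0.5,-0.92,0],[0,0,0],1],
    [[0.5,-0.92,0],[0,0,0],1]
  ]
}}

```text
t: 2.5
ee_pos: [332.4, -487.6, 318.7]
orientation: [3.141, -0.0, -0.024]
contact_force: [0.1, -0.1, -0.1]
opening: 87.1
```

>>> {"name": "jog_arm", "arguments": {
  "rows": [
    [[0.5,-0.92,0],[0,0,0],1],
    [[0.5,-0.92,0],[0,0,0],1],
    [[0.5,-0.92,0],[0,0,0],1],
    [[0.5,-0.92,0],[0,0,0],1],
    [[0.5,-0.92,0],[0,0,0],1]
  ]
}}

```text
t: 2.92
ee_pos: [410.3, -351.2, 318.8]
orientation: [3.141, -0.0, -0.024]
contact_force: [0.6, -0.2, -0.3]
opening: 87.1
```

>>> {"name": "jog_arm", "arguments": {
  "rows": [
    [[0.5,-0.92,0],[0,0,0],1],
    [[0.5,-0.92,0],[0,0,0],1],
    [[0.5,-0.92,0],[0,0,0],1],
    [[0.5,-0.92,0],[0,0,0],1],
    [[0.5,-0.92,0],[0,0,0],1]
  ]
}}

```text
t: 3.33
ee_pos: [488.2, -214.8, 318.9]
orientation: [3.141, -0.001, -0.024]
contact_force: [-0.5, -0.4, -0.3]
opening: 86.8
```

>>> {"name": "jog_arm", "arguments": {
  "rows": [
    [[0.5,-0.92,0],[0,0,0],1],
    [[0.5,-0.92,0],[0,0,0],1],
    [[0.5,-0.92,0],[0,0,0],1],
    [[0.5,-0.92,0],[0,0,0],1],
    [[0.5,-0.92,0],[0,0,0],1]
  ]
}}

```text
t: 3.75
ee_pos: [566.1, -78.5, 318.8]
orientation: [3.141, -0.0, -0.024]
contact_force: [0.4, -0.1, 0.6]
opening: 86.8
```

>>> {"name": "jog_arm", "arguments": {
  "rows": [
    [[0.5,-0.92,0],[0,0,0],1],
    [[0.5,-0.92,0],[0,0,0],1],
    [[0.5,-0.92,0],[0,0,0],1],
    [[0.5,-0.92,0],[0,0,0],1],
    [[0,0,0],[0,0,0],1]
  ]
}}

```text
t: 4.17
ee_pos: [629.1, 37.2, 318.4]
orientation: [-3.136, -0.001, -0.014]
contact_force: [-1.3, 0.4, 0.5]
opening: 86.6
```

>>> {"name": "jog_arm", "arguments": {
  "rows": [
    [[0.72,-0.75,0],[0,0,0],1],
    [[0,0,0.5],[0,0,0],1],
    [[0,0,0],[0,0,0],1]
  ]
}}

```text
t: 4.42
ee_pos: [649.1, 52.2, 300.9]
orientation: [3.141, 0.004, -0.021]
contact_force: [0.0, 0.1, -0.9]
opening: 86.8
```

```bash
python3 - <<'E'
from plant import r
import cv2,pickle
from h import *
o=r.get_obs();print(o["ee_pos"],o["orientation"])
p=r.snapshot("wrist");pickle.dump(p,open("wrist.pkl","wb"));cv2.imwrite("pics/wrist0.png",p["color"])
print(proj(p,[[645,87,192],[645,31,192],[655,217,142],[652,10,142]]).round(1).tolist())
E
```

```text
[649.07076473  52.2112753  300.85264022] [ 3.14139005  0.00445723 -0.02080667]
[[253.2, 155.8], [254.7, 215.3], [261.6, 2.1], [262.2, 216.4]]
```

View pics/wrist0.png

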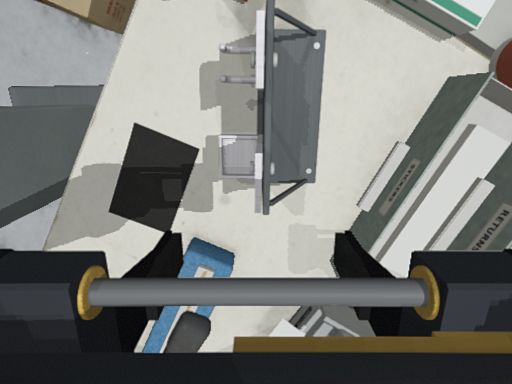

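```bash
python3 - <<'E'
import cv2,pickle
p=pickle.load(open("wrist.pkl","rb"))
cv2.imwrite("pics/wz.png",cv2.resize(p["color"][0:240,190:350],None,fx=2.5,fy=2.5,interpolation=cv2.INTER_CUBIC)); print(p["world_to_cam"],p["mtx"])
from h import *
X=[[640,87,192],[640,31,192],[590,61,50],[655,217,142],[652,10,142],[652,196,192],[650,139,192]]
print(proj(p,X))
E
```

```text
[[ 9.99765562e-01 -2.11137329e-02 -4.79917151e-03 -6.46270646e+02]
 [-1.86807071e-02 -9.53170470e-01  3.01856070e-01  3.03204326e+00]
 [-1.09477370e-02 -3.01695651e-01 -9.53341429e-01  4.89687809e+02]
 [ 0.00000000e+00  0.00000000e+00  0.00000000e+00  1.00000000e+00]] [[311.43932702   0.         257.92819695]
 [  0.         311.43932702 194.49707454]
 [  0.           0.           1.        ]]
[[247.46952606 155.87896354]
 [249.34827132 215.40273406]
 [214.65488086 156.37493051]
 [261.60880062   2.08207143]
 [262.16706193 216.38342615]
 [258.60059427  14.92018491]
 [257.59007722  93.23014981]]
```

View pics/wz.png

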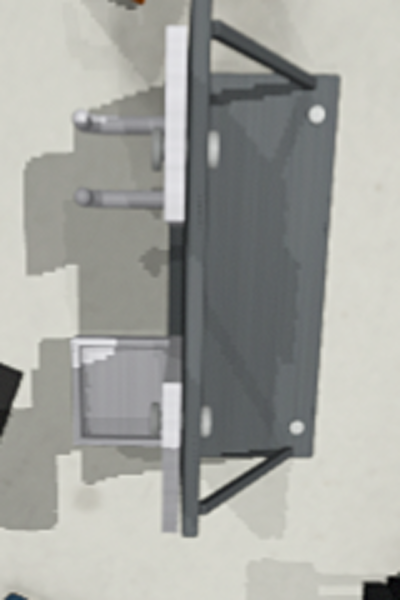

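```bash
python3 - <<'E'
import pickle
from h import *
p=pickle.load(open("wrist.pkl","rb"))
g=lambda L:[(190+u/2.5,v/2.5) for u,v in L]
print(at(p,g([(162,382),(182,382),(162,530),(178,530),(166,27),(187,27),(164,220),(184,220)]),2,192).round(1))
print(at(p,g([(183,535),(198,535),(187,300),(205,300)]),2,142).round(1))
E
```

```text
[[646.5  89.6 192. ]
 [653.5  89.4 192. ]
 [645.2  34.3 192. ]
 [651.1  34.2 192. ]
 [650.4 198.8 192. ]
 [656.8 198.7 192. ]
 [648.5 143.1 192. ]
 [655.  143.  192. ]]
[[653.2  12.8 142. ]
 [659.8  12.7 142. ]
 [656.4 113.7 142. ]
 [663.6 113.6 142. ]]
```

>>> {"name": "jog_arm", "arguments": {
  "rows": [
    [[0.03,-0.28,0],[0,0,0],1],
    [[0,0,0.9],[0,0,0],1],
    [[0,0,0.9],[0,0,0],1],
    [[0,0,0.9],[0,0,0],1],
    [[0,0,0],[0,0,0],1]
  ]
}}

```text
t: 4.88
ee_pos: [647.9, 58.0, 217.9]
orientation: [3.139, 0.009, -0.023]
contact_force: [-1.0, -1.1, -1.5]
opening: 87.2
```

>>> {"name": "jog_arm", "arguments": {
  "rows": [
    [[0,0,0],[0,0,0],1],
    [[0,0,0],[0,0,0],1]
  ]
}}

```text
t: 5.05
ee_pos: [652.1, 59.8, 224.9]
orientation: [-3.141, -0.003, -0.022]
contact_force: [0.5, -0.2, 1.6]
opening: 87.1
```

>>> {"name": "jog_arm", "arguments": {
  "rows": [
    [[0,0,0.6],[0,0,0],1],
    [[0,0,0.6],[0,0,0],1],
    [[0,0,0.5],[0,0,0],1],
    [[0,0,0.3],[0,0,0],1],
    [[0,0,0.1],[0,0,0],1]
  ]
}}

```text
t: 5.47
ee_pos: [651.3, 59.7, 160.0]
orientation: [3.142, -0.001, -0.021]
contact_force: [0.1, -0.5, 0.1]
opening: 87.1
```

>>> {"name": "jog_arm", "arguments": {
  "rows": [
    [[0,0,0],[0,0,0],1],
    [[0,0,0],[0,0,0],1],
    [[0,0,0],[0,0,0],1]
  ]
}}

```text
t: 5.72
ee_pos: [651.9, 60.1, 161.1]
orientation: [-3.141, -0.003, -0.021]
contact_force: [0.9, 0.4, 0.2]
opening: 87.0
```

```bash
python3 - <<'E'
from plant import r
import cv2
p=r.snapshot("scene");print(r.get_obs()["ee_pos"])
cv2.imwrite("pics/s2.png",cv2.resize(p["color"][60:220,140:300],None,fx=3.7,fy=3.7,interpolation=cv2.INTER_CUBIC))
E
```

```text
[651.77014836  59.98012974 160.92130171]
```

View pics/s2.png

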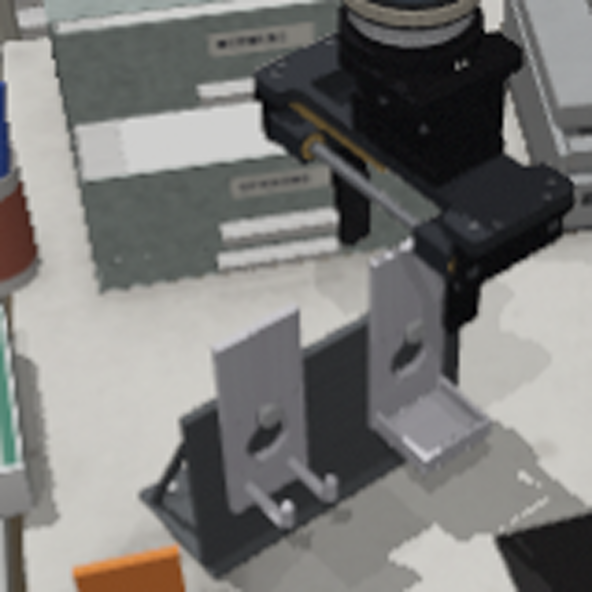

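The fingers straddle the shelf plate and the hook bracket is untouched. I'll lower a bit more and close.

>>> {"name": "jog_arm", "arguments": {
  "rows": [
    [[-0.04,0,0.15],[0,0,0],1],
    [[0,0,0.14],[0,0,0],1],
    [[0,0,0],[0,0,0],0],
    [[0,0,0],[0,0,0],-0.5],
    [[0,0,0],[0,0,0],-0.7]
  ],
  "squeeze": 15
}}

```text
t: 6.18
ee_pos: [649.8, 59.7, 150.7]
orientation: [3.142, 0.0, -0.021]
contact_force: [0.4, 0.4, 0.3]
opening: 74.5
```

>>> {"name": "jog_arm", "arguments": {
  "rows": [
    [[0,0,0],[0,0,0],-1],
    [[0,0,0],[0,0,0],-1],
    [[0,0,0],[0,0,0],-1],
    [[0,0,0],[0,0,0],-1],
    [[0,0,0],[0,0,0],-1]
  ]
}}

```text
t: 6.6
ee_pos: [649.9, 59.8, 150.9]
orientation: [3.142, -0.0, -0.021]
contact_force: [0.1, -0.1, -0.6]
opening: 41.6
```

>>> {"name": "jog_arm", "arguments": {
  "rows": [
    [[0,0,0],[0,0,0],-1],
    [[0,0,0],[0,0,0],-1],
    [[0,0,0],[0,0,0],-1]
  ]
}}

```text
t: 6.85
ee_pos: [649.8, 59.8, 150.9]
orientation: [3.142, -0.0, -0.021]
contact_force: [0.2, -0.7, -1.2]
opening: 21.9
```

>>> {"name": "jog_arm", "arguments": {
  "rows": [
    [[0,0,0],[0,0,0],-1],
    [[0,0,0],[0,0,0],-1],
    [[0,0,0],[0,0,0],-1],
    [[0,0,0],[0,0,0],-1]
  ]
}}

```text
t: 7.18
ee_pos: [649.6, 59.7, 150.9]
orientation: [3.141, 0.0, -0.021]
contact_force: [-0.6, 0.2, 1.1]
opening: 5.7
```

>>> {"name": "jog_arm", "arguments": {
  "rows": [
    [[0,0,0],[0,0,0],-1],
    [[0,0,0],[0,0,0],-1]
  ],
  "squeeze": 40
}}

```text
t: 7.35
ee_pos: [649.7, 59.7, 150.9]
orientation: [3.141, 0.0, -0.021]
contact_force: [-0.9, -0.2, 0.8]
opening: 5.6
```

>>> {"name": "jog_arm", "arguments": {
  "rows": [
    [[0,0,-0.2],[0,0,0],-1],
    [[0,0,-0.2],[0,0,0],-1],
    [[0,0,-0.2],[0,0,0],-1],
    [[0,0,0],[0,0,0],-1]
  ]
}}

```text
t: 7.68
ee_pos: [650.2, 60.0, 170.4]
orientation: [-3.141, -0.001, -0.021]
contact_force: [-1.0, 0.2, -2.7]
opening: 5.7
```

>>> {"name": "jog_arm", "arguments": {
  "rows": [
    [[0,0,-0.15],[0,0,0],-1],
    [[0,0,-0.12],[0,0,0],-1],
    [[0,0,0],[0,0,0],-1],
    [[0,0,0],[0,0,0],-1]
  ]
}}

```text
t: 8.02
ee_pos: [650.0, 59.8, 177.2]
orientation: [-3.142, -0.001, -0.021]
contact_force: [0.6, -0.6, -2.2]
opening: 5.7
```

```bash
python3 - <<'E'
from plant import r
import cv2
p=r.snapshot("scene");o=r.get_obs();print(o["ee_pos"],o["contact_force"])
cv2.imwrite("pics/s3.png",cv2.resize(p["color"][60:220,140:300],None,fx=3.7,fy=3.7,interpolation=cv2.INTER_CUBIC))
for l in("shelf_mid","hooks_mid"):print(l,[(d["p"],[round(float(v),1) for v in d["point"]]) for d in r.place_of(l,p)])
E
```

```text
[649.8685767   59.78623803 176.98005199] [ 0.66247705  0.16779761 -4.29175595]
shelf_mid [(0.97, [623.9, 63.1, 148.9]), (0.62, [622.6, 285.3, 68.0])]
hooks_mid []
```

View pics/s3.png

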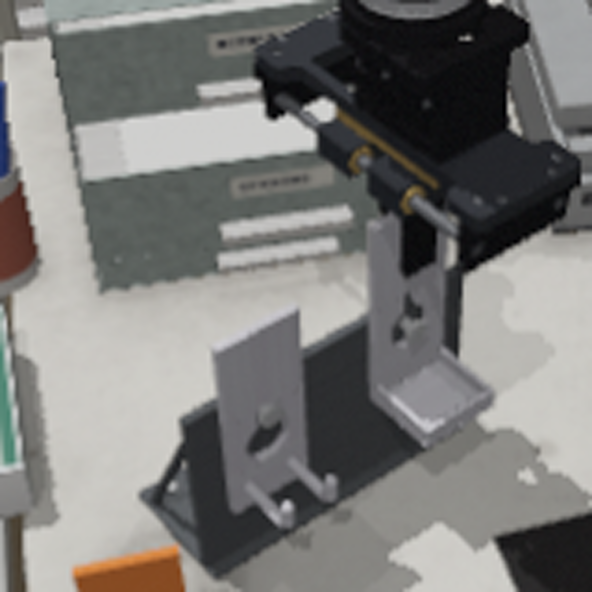

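The shelf is up 26 mm and the stud head shows in the wide hole (about 405,330 in the zoom). Drawing it forward slowly.

>>> {"name": "jog_arm", "arguments": {
  "rows": [
    [[-0.2,0,0],[0,0,0],-1],
    [[-0.2,0,0],[0,0,0],-1],
    [[0,0,0],[0,0,0],-1]
  ]
}}

```text
t: 8.42
ee_pos: [636.1, 60.3, 176.7]
orientation: [3.141, 0.002, -0.02]
contact_force: [-0.2, 0.0, -1.9]
opening: 5.7
```

>>> {"name": "jog_arm", "arguments": {
  "rows": [
    [[-0.3,0,0],[0,0,0],-1],
    [[-0.4,0,0],[0,0,0],-1],
    [[-0.5,0,0],[0,0,0],-1],
    [[0,0,0],[0,0,0],-1]
  ]
}}

```text
t: 8.75
ee_pos: [598.5, 61.1, 176.8]
orientation: [3.14, 0.003, -0.02]
contact_force: [-0.3, -0.8, -2.3]
opening: 5.6
```

```bash
python3 - <<'E'
from plant import r
import cv2
p=r.snapshot("scene");o=r.get_obs();print(o["ee_pos"],o["contact_force"])
cv2.imwrite("pics/s4.png",cv2.resize(p["color"][80:260,140:360],None,fx=3.3,fy=3.3,interpolation=cv2.INTER_CUBIC))
q=r.snapshot("top");cv2.imwrite("pics/t4.png",cv2.resize(q["color"][100:280,180:380],None,fx=3.3,fy=3.3,interpolation=cv2.INTER_CUBIC))
for p in(p,q):
 for l in("shelf_mid","hooks_mid","mat"):print(l,[(d["p"],[round(float(v),1) for v in d["point"]]) for d in r.place_of(l,p)])
from h import *
m=r.silhouettes("mat",q)
if m:
 k=m[0]["region"].astype("uint8");c=cv2.minAreaRect(max(cv2.findContours(k,0,2)[0],key=len));print(c,at(q,[c[0]],2,3),at(q,cv2.boxPoints(c),2,3))
E
```

```text
[600.3977824   60.90899653 177.14126147] [ 0.22666979  0.95222104 -2.45138288]
shelf_mid [(0.84, [623.4, 286.1, 69.3]), (0.59, [570.1, 61.6, 150.6])]
hooks_mid [(0.89, [653.0, 171.9, 121.0])]
mat [(0.72, [490.8, 16.1, 6.1])]
shelf_mid [(0.79, [623.8, 287.8, 73.3])]
hooks_mid [(0.96, [654.2, 171.2, 120.4]), (0.53, [486.5, 12.5, -1.1])]
mat [(0.6, [484.5, 12.6, 2.6])]
((302.79827880859375, 232.63885498046875), (61.96406555175781, 40.41511154174805), 23.45902442932129) [[484.31708449  13.50858138   3.        ]] [[468.48509609 103.16960865   3.        ]
 [560.82322649  63.48976764   3.        ]
 [500.08490549 -77.32417851   3.        ]
 [409.33384044 -35.59315729   3.        ]]
```

View pics/s4.png

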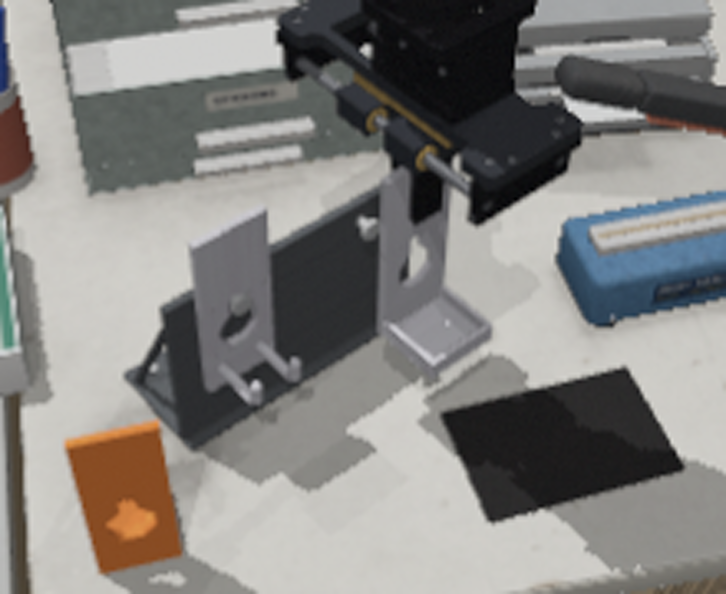

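View pics/t4.png

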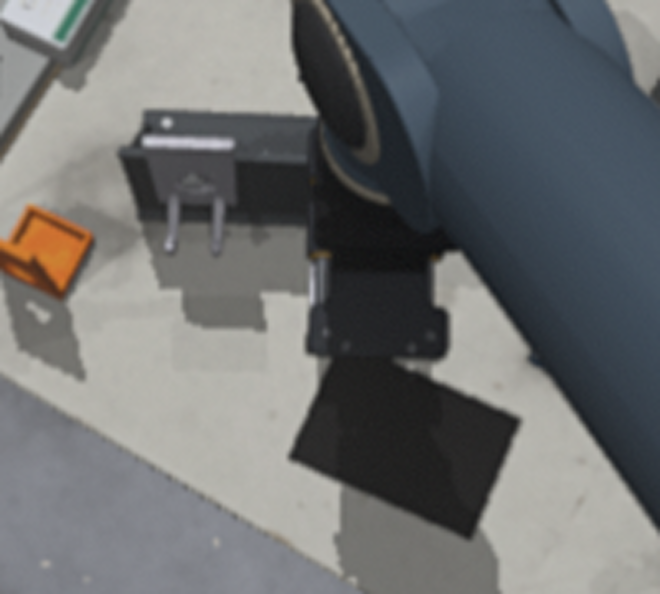

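>>> {"name": "jog_arm", "arguments": {
  "rows": [
    [[-0.65,0.38,0],[0,0,0],-1],
    [[-0.65,0.38,0],[0,0,0],-1],
    [[-0.65,0.38,0],[0,0,0],-1],
    [[-0.65,0.38,0],[0,0,0],-1],
    [[-0.3,0.15,0],[0,0,0],-1]
  ]
}}

```text
t: 9.62
ee_pos: [511.4, 10.7, 176.5]
orientation: [3.14, 0.002, -0.022]
contact_force: [-0.2, -0.5, -2.9]
opening: 5.8
```

>>> {"name": "jog_arm", "arguments": {
  "rows": [
    [[0,0,0.4],[0,0,0],-1],
    [[0,0,0.6],[0,0,0],-1],
    [[0,0,0.5],[0,0,0],-1],
    [[0,0,0.3],[0,0,0],-1],
    [[0,0,0],[0,0,0],-1]
  ]
}}

```text
t: 10.03
ee_pos: [513.1, 13.0, 120.7]
orientation: [-3.141, 0.004, -0.02]
contact_force: [-0.2, -0.1, -2.8]
opening: 5.7
```

>>> {"name": "jog_arm", "arguments": {
  "rows": [
    [[0,0,0],[0,0,0],-1],
    [[0,0,0],[0,0,0],-1]
  ]
}}

```text
t: 10.2
ee_pos: [514.8, 13.1, 123.5]
orientation: [-3.141, -0.002, -0.021]
contact_force: [-0.7, 0.2, -2.1]
opening: 5.9
```

```bash
python3 - <<'E'
from plant import r
import cv2
p=r.snapshot("scene");o=r.get_obs();print(o["ee_pos"],o["contact_force"])
cv2.imwrite("pics/s5.png",cv2.resize(p["color"][80:260,180:380],None,fx=3.3,fy=3.3,interpolation=cv2.INTER_CUBIC))
for l in("shelf_mid","hooks_mid","mat"):print(l,[(d["p"],[round(float(v),1) for v in d["point"]]) for d in r.place_of(l,p)])
E
```

```text
[514.85645403  12.99219488 123.70340586] [ 0.48545336  0.019047   -2.08459669]
shelf_mid [(0.78, [489.6, 11.6, 96.7]), (0.72, [621.8, 286.9, 66.6]), (0.59, [489.6, 16.6, 4.4])]
hooks_mid [(0.8, [653.6, 170.4, 121.1])]
mat [(0.69, [487.3, 14.5, 4.0])]
```

View pics/s5.png

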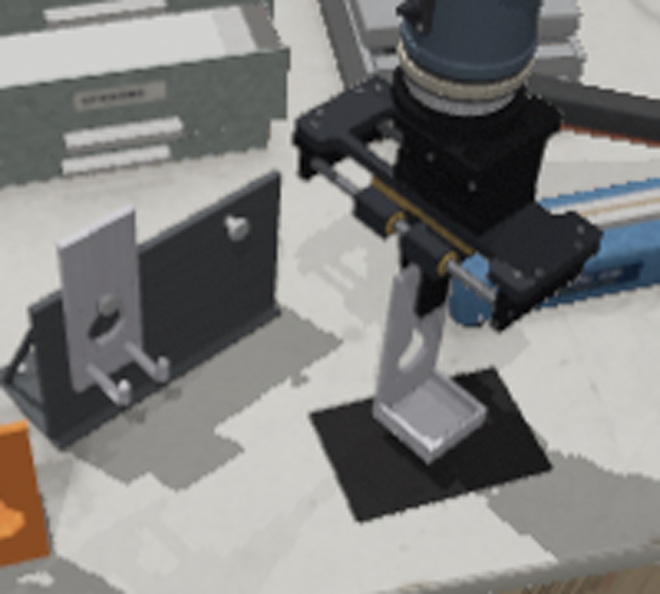

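Centred over the mat, with about 20 mm left to lower.

>>> {"name": "jog_arm", "arguments": {
  "rows": [
    [[-0.1,0,0.2],[0,0,0],-1],
    [[0,0,0.2],[0,0,0],-1],
    [[0,0,0.1],[0,0,0],-1],
    [[0,0,0],[0,0,0],-1],
    [[0,0,0],[0,0,0],-1]
  ]
}}

```text
t: 10.82
ee_pos: [510.5, 12.6, 107.5]
orientation: [-3.142, 0.001, -0.021]
contact_force: [-0.5, 0.3, -3.0]
opening: 5.7
```

>>> {"name": "jog_arm", "arguments": {
  "rows": [
    [[0,0,0.07],[0,0,0],-1],
    [[0,0,0.05],[0,0,0],-1],
    [[0,0,0],[0,0,0],-1]
  ]
}}

```text
t: 11.07
ee_pos: [510.7, 12.5, 104.1]
orientation: [3.142, 0.0, -0.021]
contact_force: [0.2, 0.6, -2.2]
opening: 5.7
```

>>> {"name": "jog_arm", "arguments": {
  "rows": [
    [[0,0,0.05],[0,0,0],-1],
    [[0,0,0],[0,0,0],-1],
    [[0,0,0],[0,0,0],-1]
  ]
}}

```text
t: 11.32
ee_pos: [511.0, 12.6, 104.0]
orientation: [3.141, -0.0, -0.021]
contact_force: [-2.0, -0.4, 6.1]
opening: 5.6
```

>>> {"name": "jog_arm", "arguments": {
  "rows": [
    [[0,0,0.04],[0,0,0],-1],
    [[0,0,0],[0,0,0],-1],
    [[0,0,0],[0,0,0],-1]
  ]
}}

```text
t: 11.57
ee_pos: [511.2, 12.6, 103.9]
orientation: [3.14, -0.001, -0.021]
contact_force: [-4.0, -1.4, 15.9]
opening: 5.9
```

It touched down at z = 104 as predicted. I'll relieve the press and release.

>>> {"name": "jog_arm", "arguments": {
  "rows": [
    [[0,0,-0.06],[0,0,0],-1],
    [[0,0,0],[0,0,0],-1],
    [[0,0,0],[0,0,0],-1]
  ],
  "squeeze": 10
}}

```text
t: 11.82
ee_pos: [511.5, 12.7, 103.9]
orientation: [-3.142, -0.002, -0.021]
contact_force: [-0.3, 0.1, 2.9]
opening: 5.7
```

>>> {"name": "jog_arm", "arguments": {
  "rows": [
    [[0,0,0],[0,0,0],-0.7],
    [[0,0,0],[0,0,0],-0.5],
    [[0,0,0],[0,0,0],0],
    [[0,0,0],[0,0,0],0.3],
    [[0,0,0],[0,0,0],0.3]
  ]
}}

```text
t: 12.23
ee_pos: [510.7, 12.5, 103.3]
orientation: [-3.142, 0.0, -0.021]
contact_force: [-0.2, 0.2, -0.7]
opening: 31.5
```

>>> {"name": "jog_arm", "arguments": {
  "rows": [
    [[0,0,0],[0,0,0],0.3],
    [[0,0,0],[0,0,0],0.3],
    [[0,0,0],[0,0,0],0.3]
  ]
}}

```text
t: 12.48
ee_pos: [510.8, 12.6, 103.4]
orientation: [3.142, -0.0, -0.021]
contact_force: [0.1, 0.1, 0.3]
opening: 51.0
```

>>> {"name": "jog_arm", "arguments": {
  "rows": [
    [[0,0,-0.3],[0,0,0],0.3],
    [[0,0,-0.6],[0,0,0],0.3],
    [[0,0,-0.9],[0,0,0],0.3],
    [[0,0,-0.9],[0,0,0],0.3],
    [[0,0,-0.9],[0,0,0],0.3]
  ]
}}

```text
t: 12.9
ee_pos: [510.6, 12.8, 213.2]
orientation: [-3.141, -0.0, -0.021]
contact_force: [0.6, -0.1, 0.4]
opening: 56.5
```

>>> {"name": "jog_arm", "arguments": {
  "rows": [
    [[0,0,-0.9],[0,0,0],0.3],
    [[0,0,-0.5],[0,0,0],0.3],
    [[0,0,0],[0,0,0],0.3],
    [[0,0,0],[0,0,0],0.3]
  ]
}}

```text
t: 13.23
ee_pos: [511.1, 12.6, 254.5]
orientation: [3.141, -0.002, -0.021]
contact_force: [-1.0, -0.5, -0.1]
opening: 56.6
```

```bash
python3 - <<'E'
from plant import r
import cv2
p=r.snapshot("scene");o=r.get_obs();print(o["t"],o["ee_pos"],o["contact_force"])
cv2.imwrite("pics/s6.png",cv2.resize(p["color"][80:260,180:380],None,fx=3.3,fy=3.3,interpolation=cv2.INTER_CUBIC))
for l in("shelf_mid","hooks_mid","mat"):print(l,[(d["p"],[round(float(v),1) for v in d["point"]]) for d in r.place_of(l,p)])
E
```

```text
13.2833 [510.31467341  12.41589369 253.23584417] [ 0.79224693  0.2007354  -0.4854125 ]
shelf_mid [(0.93, [486.4, 15.9, 76.8]), (0.93, [623.9, 285.4, 66.9])]
hooks_mid [(0.91, [655.6, 168.6, 120.5])]
mat [(0.69, [486.6, 16.1, 3.3])]
```

View pics/s6.png

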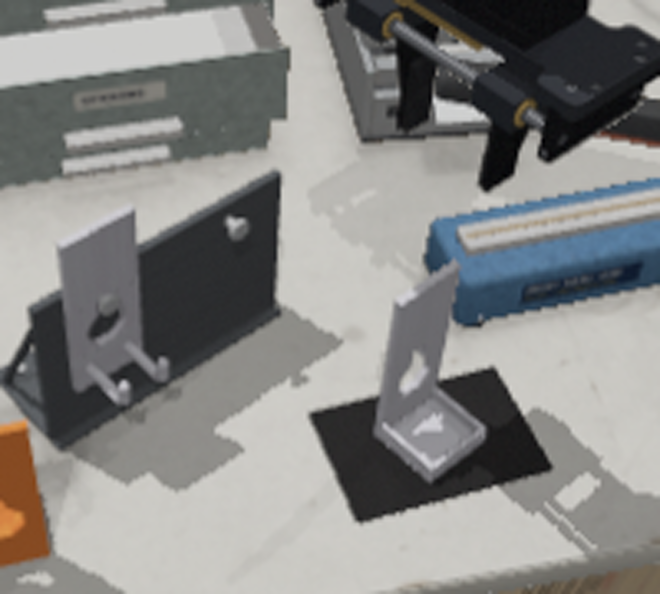

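The shelf stands upright on the mat, the hook bracket hangs undisturbed and the gripper is clear.

```bash
python3 -c "
from plant import r
print(r.finish_job())"
```

```text
the job is handed in; nothing more can be done
None
```

The tray shelf is off the board and standing on the mat, and the job is handed in at about 13.3 s of the 35 s allowed.

- **What I did:** I gripped the shelf's plate across its thickness, slid it up 26 mm with the plate still against the board, and drew it off to the front. I lowered it until it touched the mat at the height I had worked out, released it and raised the gripper clear.
- **Shelf position:** the last camera check put its mid-point at (486, 16, 77) mm and the mat's centre at (487, 16) mm, so it is practically centred. In the picture it stands upright; I did not measure its tilt. Its height came out 3 mm above the expected 74 mm, within the detector's 4 mm error.
- **Hook bracket:** it was found at (656, 169, 121) mm, against about (653, 169, 121) mm at the start, so it has not moved beyond the measuring error.
- **Forces:** the highest wrist force I read was about 16 N, at touch-down. It was about zero after release.
- **Failed or disagreeing checks:** the hook bracket was missed in two pictures, and the network once took the mat for the hook bracket and once for the shelf, at low confidence. The plate's position also differed by 2–3 mm between cameras, which did not affect the grasp.

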